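# Bring the red-lidded seed jar to the front of the carousel and hold it there

### The job

The red-tipped tag at the front of the seed carousel tells that the red-lidded jar is to be sown next. Turn the carousel slowly by its centre knob (never faster than half a turn a second) until the red-lidded jar stands squarely at the front, in line with the tag, and finish with the knob still gripped firmly, holding the carousel still so that the grower standing there can open the jar. Do not push the glass jars or lift them from their cups, and leave the spray bottle, the pots and the dibber where they are.

Things in the scene. Friction and masses are not known exactly. Their poses are not given: they have to be found in the camera images.
- stand: fixed plywood base 330 x 300 mm, top 17 mm above the bench. Origin: on the bench under the turning axis; z up. Its -x axis points to the FRONT (the grower's side, away from the robot, up to 20 degrees off): there, 164 mm from the axis, a dark wooden holder carries a white plant tag with red tip, 26 mm wide, leaning back to the jars, its top 98 mm up, 138 mm from the axis
- carousel: the turning part, light-running, no end stops: wooden tray 280 mm across, top 36 mm above the bench, with six jar cups (67 mm outside, rims 12 mm over the tray) in a ring of 95 mm radius, a 20 mm steel post and a black round knob. Stays where left (0.02 N m friction). Origin: on the axis at the tray's underside, 24 mm above the bench; z up; turns with the tray
- knob (a point): on the carousel's axis in the middle of the black knob, 164 mm above the bench. The knob is round, 44 mm diameter, 140 to 184 mm above the bench (full width from 146 to 180), fast on its post; it can be gripped from above in any direction. The jars' lids below it end 111 mm above the bench
- jar_red: the marked seed jar, with the red lid: amber glass, white paper band, 57 mm diameter, 75 mm high, 0.1 to 0.2 kg, standing loose with 2 mm of play in any one of the six cups, 95 mm from the axis. Origin: centre of its underside, 36 mm above the bench; z up through the lid
- jar_white: seed jar like the marked one, but with a white lid; stands loose in another cup. Origin: centre of its underside, z up
- jar_green: seed jar like the marked one, but with a green lid; stands loose in another cup. Origin: centre of its underside, z up
- jar_yellow: seed jar like the marked one, but with a yellow lid; stands loose in another cup. Origin: centre of its underside, z up
- jar_black: seed jar like the marked one, but with a black lid; stands loose in another cup. Origin: centre of its underside, z up
- jar_blue: seed jar like the marked one, but with a blue lid; stands loose in another cup. Origin: centre of its underside, z up
- sprayer: bystander: white spray bottle with orange head, 74 mm diameter, 190 mm high, standing beside the carousel (robot's left), 240 mm or more from its axis. Origin: centre of its underside
- pot_stack: bystander: stack of three terracotta pots, 80 mm diameter, 94 mm high, beside the carousel (robot's right). Origin: centre of its underside
- dibber: bystander: wooden dibber lying on the bench beside the carousel (robot's right), 170 mm long, 32 mm thick. Origin: on the bench under its middle, x along it
Not all that is in view belongs to the job. Leave any pink look-alike of the jar_red alone. What is shaped like the jar_blue but brown is not meant.

How it is judged:
By the outcome, as a careful person would: the job done as asked, in the order asked, and still so for the second after the job is handed in, while the arm keeps its last pose, push and grip.
It also fails if it takes over 54 s, if anything falls off the work surface, if the arm or the gripper's body presses on something with over 40 N, if the wrist force passes 120 N, or if a joint passes its speed limit or range.

### The arm

A 6-joint arm with a two-finger parallel gripper is mounted at the origin on the work surface. World frame = base frame: x ahead of the robot, y to its left, z up, the work surface at z = 0. Lengths are in mm, angles in rad, forces in N, time in s.
With the tool pointing down it reaches from about 350 to 975 mm from the base axis. Payload 7.1 kg.
Tool frame: the origin (TCP) lies between the finger pads, 19 mm behind the fingertips; this is the grasp point; z points along the fingers, y is the line along which they close (so a half turn about z gives the same grasp; the last joint's range is limited). The gripper opens to 88 mm and grips with 3 to 60 N. Pads are 20 mm wide; open, the fingers measure 115 mm over their backs; the gripper's body (75 mm by 178 mm) begins 61 mm behind the grasp point.
Start: joints at [1.161, 0.423, 1.63, -0, 1.089, -0.019], TCP at [238.048, 577.874, 241.375] pointing down, gripper open.
Joint ranges: [-3, 3], [-0.9, 2.11], [0.09, 2.58], [-1.31, 4.45], [0.11, 2.69], [-2.54, 2.54]. Speed limits (rad/s): [2.39, 2.39, 3.01, 3.14, 3.14, 3.14].

### API

Orientations are given as a unit quaternion [x, y, z, w].
In Python, from rig import sensors, optics, order gives the robot as it stands.
- The arm moves only by the tool step_arm, never from a script. Its argument "commands" is a list of rows, each a list of 4 numbers: the shift along the tool's x, y, z in units of 50 mm (1.0 is 50 mm), then the turn about the tool's z in units of 10 degrees (1.0 is 10 degrees). In form: [[dx, dy, dz, spin], ...]. A call has 1 to 12 rows; each row shifts and turns the commanded pose from where the row before left it, along the tool's axes as they then stand; what a row does not reach is not made up. A row lasts 1/8 s, in which the tool goes at most 62.5 mm and 10.7 degrees, less where a joint would pass 70% of its speed; a pose out of reach is approached as far as the arm can. A call is refused whole if a number of a shift passes 1 or a number of a turn 1, either way. A call with a gripper value outside its range is refused whole. "claw" is the finger opening in mm, from 0 to 87.8, set as the call begins (left out, the last holds). The fingers move at their own pace and stop on an object; "squeeze" is the grip in N (left out, the last holds). Time passes only in rows, so rows that do not move let the fingers close. It gives the time, the measured TCP pose, the force, the opening and the grip force at its end, in the units of the state.
- sensors.get_obs(): the state, without advancing time (a new reading comes with each control period).
- optics.get_image(name): name is "side" or "top"; returns (picture, depth): 480x640x3 uint8, red, green, blue; 480x640 float32, mm along the optical axis (not along the pixel's ray), 0 where there is no reading.
- optics.camera_params(name): a dict with "K" (3x3 intrinsics, pixels), "D" ([k1, k2, p1, p2, k3] as OpenCV has them; the pictures are not rectified), "world_from_camera" (4x4, takes a point from camera to world coordinates). Camera axes: x right, y up, looking along -z (the intrinsics and any distortion apply to the point x, -y, -z); pixel columns grow to the right and rows downward; lengths in mm; the calibration is good to about 2 mm. A picture is of the moment at which its call begins. camera_params takes no time and is no camera call.
- order.finish_job(): hands the job in; it is judged then, once.
The state is a dict: "t": time; "joint_positions": joint angles; "qd": joint speeds; "joint_efforts": joint torques, N m; "ee_pos": TCP position; "ee_rot": TCP orientation; "ft_force": force on the tool from outside, world axes, zero at the start; "wrist_torque": the same for the moment, N m; "gripper_width": finger opening in mm; "grip_force": force on a finger pad.
Only numpy, scipy, OpenCV 4.12 (cv2) and the standard library are available. Lean on these libraries where they do the work, as an engineer would, in place of code of your own. Each camera call takes 0.05 s, during which the arm holds its last target. There are 200 camera calls.

## Working session

There is one attempt and no reset: what is moved stays moved. The work goes in short steps, Python scripts to look and compute and a tool call to move; the robot and the scene stay as the last step left them, time stands still between calls to the robot, and variables do not carry over. Pictures are saved under pics/ and viewed, at most 10 in all, crops included, and the job is handed in when it is done.

Besides the shell and the picture viewer there is one more tool, called as name([rows], argument=value, ...), one row to a line, values as JSON. step_arm: Moves the arm, as the interface text tells. Its arguments: {"type":"object","properties":{"commands":{"type":"array"},"claw":{"type":"number"},"squeeze":{"type":"number"}},"required":["commands"]}

```bash
mkdir -p pics
cat > h.py <<'E'
import numpy as np,cv2
from rig import sensors,optics,order
def ray(name,uv):
    p=optics.camera_params(name);K=np.array(p["K"]);D=np.array(p["D"]);T=np.array(p["world_from_camera"])
    n=cv2.undistortPoints(np.array(uv,float).reshape(-1,1,2),K,D).reshape(-1,2)
    d=np.c_[n[:,0],-n[:,1],-np.ones(len(n))]@T[:3,:3].T
    return T[:3,3],d
def onz(name,uv,z):
    o,d=ray(name,uv);return o+d*((z-o[2])/d[:,2])[:,None]
E
python3 - <<'E'
from h import *
print(sensors.get_obs())
for n in("top","side"):
    im,d=optics.get_image(n);np.savez(f"{n}0.npz",im=im,d=d);cv2.imwrite(f"pics/{n}0.png",im[:,:,::-1])
    p=optics.camera_params(n);print(n,p)
E
```

```text
{'t': 0.0, 'joint_positions': array([ 1.16100284e+00,  4.23859986e-01,  1.63064651e+00,  9.93995551e-07,
        1.08858172e+00, -1.90029798e-02]), 'qd': array([-0.00079972,  0.00161012, -0.0013113 , -0.00096059,  0.00021952,
       -0.00180913]), 'joint_efforts': array([ 7.98528963e-04, -5.44643354e+01, -2.73659420e+01,  6.44105324e-02,
        2.29882932e-02, -1.49549810e-04]), 'ee_pos': array([237.85252959, 577.42930508, 240.6067976 ]), 'ee_rot': array([ 1.94154455e-01,  9.80970687e-01, -7.30568962e-04, -1.59528082e-04]), 'ft_force': array([-1.00264825, -0.33531293, -1.0232193 ]), 'wrist_torque': array([-0.00715099,  0.01705482, -0.02090962]), 'grip_force': 0.0, 'gripper_width': 87.76666744889576}
top {'K': array([[539.59661238,   0.        , 324.37524935],
       [  0.        , 539.59661238, 249.25580503],
       [  0.        ,   0.        ,   1.        ]]), 'D': array([-0.0559496,  0.       ,  0.       ,  0.       ,  0.       ]), 'world_from_camera': array([[ 1.26629059e-02,  9.93851215e-01, -1.09997336e-01,
         4.45111281e+02],
       [-9.99408311e-01,  9.06140747e-03, -3.31800993e-02,
         2.90254981e+01],
       [-3.19793514e-02,  1.10352408e-01,  9.93377908e-01,
         1.12870788e+03],
       [ 0.00000000e+00,  0.00000000e+00,  0.00000000e+00,
         1.00000000e+00]])}
side {'K': array([[472.29694865,   0.        , 317.22950037],
       [  0.        , 472.29694865, 242.26297266],
       [  0.        ,   0.        ,   1.        ]]), 'D': array([0.04004004, 0.        , 0.        , 0.        , 0.        ]), 'world_from_camera': array([[ 7.10074913e-01,  5.42556897e-01, -4.48804670e-01,
         1.80701346e+02],
       [-7.04041530e-01,  5.37194165e-01, -4.64486764e-01,
        -3.52023255e+02],
       [-1.09152479e-02,  6.45797525e-01,  7.63430687e-01,
         7.89059911e+02],
       [ 0.00000000e+00,  0.00000000e+00,  0.00000000e+00,
         1.00000000e+00]])}
```

View pics/top0.png

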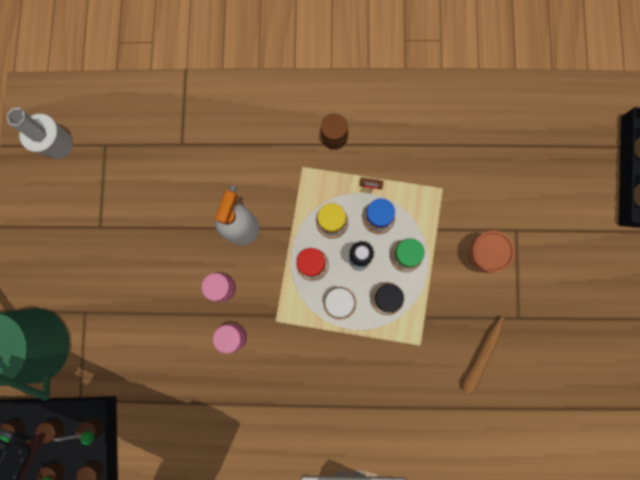

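View pics/side0.png

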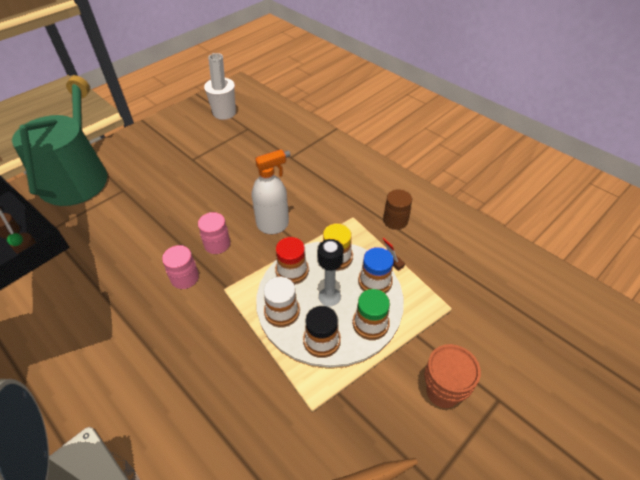

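The top view shows the red lid on the carousel at (311,262), the knob at (361,253) and the tag holder at (371,184). Possible look-alikes are the pink jars at (217,287) and (228,338), the terracotta pots at (491,252), and the brown jar at (334,130). By the description I want the red lid on the tray.

```bash
cat >> h.py <<'E'
R={'red':((0,6),),'yellow':((22,32),),'green':((50,80),),'blue':((100,125),)}
def lid(im,c,box=(270,180,450,340),name="top",z=111):
    hsv=cv2.cvtColor(im,cv2.COLOR_RGB2HSV);x0,y0,x1,y1=box
    h0,h1=R[c][0];m=cv2.inRange(hsv,(h0,170,90),(h1,255,255))
    if c=='red': m|=cv2.inRange(hsv,(172,170,90),(180,255,255))
    k=np.zeros_like(m);k[y0:y1,x0:x1]=255;m&=k
    cs=max(cv2.findContours(m,0,2)[0],key=cv2.contourArea)
    (u,v),r=cv2.minEnclosingCircle(cs);M=cv2.moments(cs);u,v=M['m10']/M['m00'],M['m01']/M['m00']
    return onz(name,[(u,v)],z)[0],(u,v,r,cv2.contourArea(cs))
E
python3 - <<'E'
from h import *
im=np.load("top0.npz")['im'];d=np.load("top0.npz")['d']
P={}
for c in R:
    P[c],q=lid(im,c);print(c,P[c].round(1),np.round(q,1))
A=np.array([P[c][:2] for c in P])
# circle fit radius 95
from scipy.optimize import least_squares
s=least_squares(lambda c:np.hypot(*(A-c).T)-95,A.mean(0));print("axis",s.x,s.fun)
print("knob px",onz("top",[(361,253)],184))
for c in P:print(c,np.degrees(np.arctan2(*(P[c][:2]-s.x)[::-1])))
# stand
hsv=cv2.cvtColor(im,cv2.COLOR_RGB2HSV)
m=cv2.inRange(hsv,(15,40,170),(32,160,255));m=cv2.morphologyEx(m,cv2.MORPH_OPEN,np.ones((3,3)))
k=max(cv2.findContours(m,0,2)[0],key=cv2.contourArea);h=cv2.convexHull(k)
ap=cv2.approxPolyDP(h,8,True).reshape(-1,2);C=onz("top",ap,17);print(ap.tolist(),C.round(1).tolist())
W=onz("top",h.reshape(-1,2),17)[:,:2].astype(np.float32);r=cv2.minAreaRect(W);print(r)
cv2.imwrite("pics/crop.png",cv2.resize(im[150:360,260:460,::-1],None,fx=2.8,fy=2.8,interpolation=cv2.INTER_CUBIC))
E
```

```text
red [533.6  89.  111. ] [310.5 261.8  13.9 544. ]
yellow [618.8  50.8 111. ] [331.2 217.6  13.7 548.5]Traceback (most recent call last):
  File "<stdin>", line 5, in <module>
  File "h.py", line 16, in lid
    cs=max(cv2.findContours(m,0,2)[0],key=cv2.contourArea)
ValueError: max() iterable argument is empty
```

```bash
sed -i "s/(50,80)/(50,95)/; s/170,90/150,70/g" h.py
cat > m.py <<'E'
from h import *
im=np.load("top0.npz")['im']
hsv=cv2.cvtColor(im,cv2.COLOR_RGB2HSV);print(hsv[253,409],hsv[213,380],hsv[325,290],hsv[180,310],hsv[184,371],hsv[208,300])
P={}
for c in R:
    P[c],q=lid(im,c);print(c,P[c].round(1),np.round(q,1))
A=np.array([P[c][:2] for c in P])
from scipy.optimize import least_squares
s=least_squares(lambda c:np.hypot(*(A-c).T)-95,A.mean(0));print("axis",s.x,s.fun)
print("knob px",onz("top",[(361,253)],184))
for c in P:print(c,np.degrees(np.arctan2(*(P[c][:2]-s.x)[::-1])))
m=cv2.inRange(hsv,(15,40,170),(32,160,255));m=cv2.morphologyEx(m,cv2.MORPH_OPEN,np.ones((3,3)))
k=max(cv2.findContours(m,0,2)[0],key=cv2.contourArea);h=cv2.convexHull(k)
ap=cv2.approxPolyDP(h,8,True).reshape(-1,2);C=onz("top",ap,17);print(ap.tolist(),C.round(1).tolist())
W=onz("top",h.reshape(-1,2),17)[:,:2].astype(np.float32);print(cv2.minAreaRect(W))
cv2.imwrite("pics/crop.png",cv2.resize(im[150:360,260:460,::-1],None,fx=2.8,fy=2.8,interpolation=cv2.INTER_CUBIC))
E
python3 m.py
```

```text
[ 68 152 151] [107 188 182] [ 16 128 128] [ 22  81 201] [  7  29 116] [ 21  84 201]
red [533.7  89.  111. ] [310.5 261.8  14.3 569. ]
yellow [619.1  50.6 111. ] [331.3 217.4  14.1 571. ]
green [553.7 -96.6 111. ] [408.7 252.2  12.8 453. ]
blue [629.4 -42.5 111. ] [380.1 212.4  13.5 528. ]
axis [541.97149253  -4.23004724] [-1.43282292 -0.41022852 -1.87346176  0.48330498]
knob px [[543.68545098  -3.90994788 184.        ]]
red 95.08061815443581
yellow 35.397640096032106
green -82.78701452314579
blue -23.642426892345973
[[303, 167], [441, 188], [419, 344], [276, 320]] [[742.9, 113.6, 17.0], [699.4, -176.4, 17.0], [376.5, -128.5, 17.0], [421.2, 163.7, 17.0]]
((559.2667236328125, -7.4606475830078125), (298.9962158203125, 328.99530029296875), 81.37639617919922)
```

View pics/crop.png

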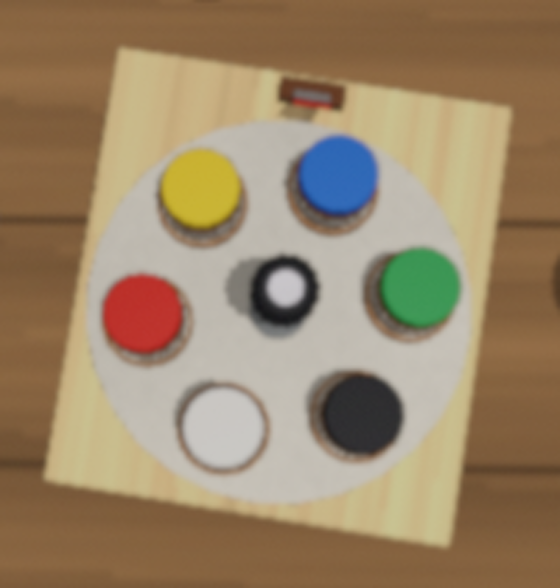

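The crop confirms the choice: the red lid is at crop (142,313), on the tray. The tag sits between yellow and blue at crop (311,95). The axis is near (543,-4), the front direction is about -8.6° and red is at about 95°, so the carousel needs roughly -104°, which is clockwise seen from above. I'll travel over the knob first.

step_arm([
  [-0.84,-0.7,0,0],
  [-0.84,-0.7,0,0],
  [-0.84,-0.7,0,0],
  [-0.84,-0.7,0,0],
  [-0.84,-0.7,0,0],
  [-0.84,-0.7,0,0],
  [-0.84,-0.7,0,0],
  [-0.84,-0.7,0,0],
  [-0.84,-0.7,0,0],
  [-0.84,-0.7,0,0],
  [-0.84,-0.7,0,0],
  [-0.84,-0.7,0,0],
], claw=87.8)

```text
t: 1.6
ee_pos: [544.5, -4.2, 241.2]
ee_rot: [0.194, 0.981, 0.0, -0.0]
ft_force: [0.3, 1.2, 1.0]
gripper_width: 88.0
grip_force: 0.0
```

step_arm([
  [0,0,0,0.8],
  [0,0,0,0.8],
  [0,0,0,0.8],
  [0,0,0,0.8],
  [0,0,0,0.8],
  [0,0,0,0.8],
  [0,0,0,0.8],
  [0,0,0,0.6],
  [0,0,0,0],
  [0,0,0,0],
])

```text
t: 2.85
ee_pos: [543.9, -2.4, 241.2]
ee_rot: [0.671, 0.742, -0.0, -0.0]
ft_force: [-1.4, -1.5, 0.3]
gripper_width: 87.6
grip_force: 0.0
```

Run:
```python
from h import *
from scipy.spatial.transform import Rotation as Ro
o=sensors.get_obs();Rm=Ro.from_quat(o['ee_rot']).as_matrix();print(o['t'],o['ee_pos'],o['joint_positions'],Rm.round(3))
# knob from side view: black blob around (330,255); two-ray fix of white cap/knob top
S=np.load("side0.npz")['im'];T=np.load("top0.npz")['im']
def blob(im,box):
    x0,y0,x1,y1=box;g=cv2.cvtColor(im,cv2.COLOR_RGB2HSV)[y0:y1,x0:x1]
    m=cv2.inRange(g,(0,0,0),(180,255,60));c=cv2.convexHull(max(cv2.findContours(m,0,2)[0],key=cv2.contourArea))
    M=cv2.moments(c);return (M['m10']/M['m00']+x0,M['m01']/M['m00']+y0),cv2.boundingRect(c)
bs,rs=blob(S,(310,230,352,280));bt,rt=blob(T,(340,230,385,275));print(bs,rs,bt,rt)
print(onz("side",[bs],164),onz("top",[bt],170))
def cap(im,box):
    x0,y0,x1,y1=box;g=cv2.cvtColor(im,cv2.COLOR_RGB2HSV)[y0:y1,x0:x1]
    m=cv2.inRange(g,(0,0,170),(180,40,255));c=max(cv2.findContours(m,0,2)[0],key=cv2.contourArea);M=cv2.moments(c);return (M['m10']/M['m00']+x0,M['m01']/M['m00']+y0)
cs,ct=cap(S,(322,240,340,256)),cap(T,(350,242,373,264));print(cs,ct,onz("side",[cs],184),onz("top",[ct],184))
D=np.load("top0.npz")['d'];print(D[252,361],D[245,340])
```

```text
2.85 [543.91151269  -2.44676145 241.22236772] [-2.63830293e-02  3.05110970e-01  1.80981195e+00  9.87501664e-06
  1.02707888e+00 -1.26275283e-01] [[-0.1    0.995 -0.   ]
 [ 0.995  0.1    0.   ]
 [ 0.    -0.    -1.   ]]
(330.1578947368421, 254.84405458089668) (8, 11, 25, 30) (360.73989595838333, 253.5922368947579) (10, 12, 23, 24)
[[543.91545614  -7.1240025  164.        ]] [[544.07999636  -3.94024271 170.        ]]
(330.0, 246.32958801498128) (361.6373626373626, 252.16849816849816) [[545.1221603   -5.30465982 184.        ]] [[545.1654325   -5.02137849 184.        ]]
944.5704 1098.9156
```

step_arm([
  [-0.05,0.02,0,0],
  [0,0,0.25,0],
  [0,0,0.25,0],
  [0,0,0.25,0],
  [0,0,0.25,0],
  [0,0,0.25,0],
  [0,0,0.2,0],
  [0,0,0.1,0],
  [0,0,0,0],
  [0,0,0,0],
])

```text
t: 4.1
ee_pos: [545.6, -4.9, 164.2]
ee_rot: [0.672, 0.741, 0.0, 0.0]
ft_force: [-1.4, 0.7, -1.0]
gripper_width: 88.0
grip_force: 0.0
```

step_arm([
  [0,0,0,0],
  [0,0,0,0],
  [0,0,0,0],
  [0,0,0,0],
  [0,0,0,0],
  [0,0,0,0],
  [0,0,0,0],
  [0,0,0,0],
], claw=30, squeeze=30)

```text
t: 5.1
ee_pos: [545.5, -4.8, 163.9]
ee_rot: [0.672, 0.741, 0.0, 0.0]
ft_force: [2.1, 0.3, -1.2]
gripper_width: 43.4
grip_force: 30.0
```

step_arm([
  [0,0,0,0.1],
  [0,0,0,0.2],
  [0,0,0,0.3],
  [0,0,0,0.4],
  [0,0,0,0.4],
  [0,0,0,0.4],
  [0,0,0,0.4],
  [0,0,0,0.4],
  [0,0,0,0.4],
  [0,0,0,0.4],
  [0,0,0,0.4],
  [0,0,0,0.4],
])

```text
t: 6.6
ee_pos: [546.3, -5.0, 163.9]
ee_rot: [0.893, 0.449, 0.001, 0.001]
ft_force: [5.2, -0.5, -5.1]
gripper_width: 43.4
grip_force: 30.0
```

step_arm([
  [0,0,0,0.4],
  [0,0,0,0.4],
  [0,0,0,0.4],
  [0,0,0,0.4],
  [0,0,0,0.4],
  [0,0,0,0.4],
  [0,0,0,0.4],
  [0,0,0,0.4],
  [0,0,0,0.4],
  [0,0,0,0.4],
  [0,0,0,0.4],
  [0,0,0,0.4],
])

```text
t: 8.1
ee_pos: [546.7, -5.7, 163.9]
ee_rot: [0.999, 0.047, 0.001, 0.001]
ft_force: [7.9, -5.2, -7.1]
gripper_width: 43.6
grip_force: 30.0
```

step_arm([
  [0,0,0,0.3],
  [0,0,0,0.2],
  [0,0,0,0.1],
  [0,0,0,0],
  [0,0,0,0],
  [0,0,0,0],
  [0,0,0,0],
])

```text
t: 8.98
ee_pos: [546.7, -5.9, 163.9]
ee_rot: [1.0, -0.004, 0.001, 0.001]
ft_force: [7.8, -5.4, -6.4]
gripper_width: 43.6
grip_force: 30.0
```

Run:
```python
from h import *
o=sensors.get_obs();print(o['t'],o['ee_pos'],o['joint_positions'],o['ee_rot'],o['gripper_width'])
for n in("top","side"):
    im,d=optics.get_image(n);np.savez(f"{n}1.npz",im=im,d=d)
im=np.load("top1.npz")['im'];S=np.load("side1.npz")['im']
cv2.imwrite("pics/b.png",np.hstack([cv2.resize(x[:,:,::-1],None,fx=2,fy=2,interpolation=cv2.INTER_CUBIC) for x in (im[140:360,260:460],S[190:410,220:420])]))
```

```text
8.975 [546.65791989  -5.86279419 163.9328311 ] [-3.17718612e-02  4.13845101e-01  1.86142498e+00 -1.78360343e-03
  8.63408367e-01  1.54837149e+00] [ 9.99990324e-01 -4.09494469e-03  1.43817624e-03  7.17899146e-04] 43.5663019279487
```

View pics/b.png

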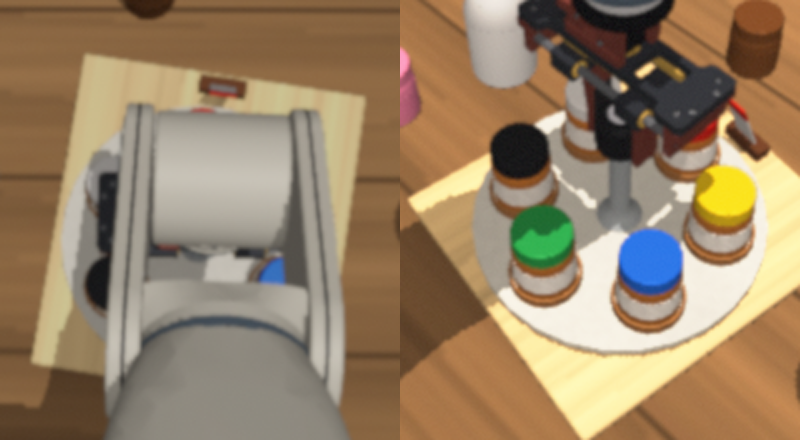

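The side view shows red just behind the gripper, close to the tag, with yellow, blue, green and black visible. I'll measure the remaining angle from the visible lids in the side view.

```bash
cat > ang.py <<'E'
from h import *
from scipy.optimize import least_squares
def angs(f,cols,name,z,box):
    im=np.load(f)['im'];P={c:lid(im,c,box,name,z)[0][:2] for c in cols};A=np.array(list(P.values()))
    s=least_squares(lambda c:np.hypot(*(A-c).T)-95,A.mean(0)).x
    return s.round(1),{c:round(float(np.degrees(np.arctan2(*(P[c]-s)[::-1]))),1) for c in P},{c:round(float(np.degrees(np.arctan2(*(P[c]-np.array([545.,-5]))[::-1]))),1) for c in P}
if __name__=="__main__":
    B=(225,215,430,370);C=['red','yellow','green','blue'];V=['yellow','green','blue']
    print("top0",[angs("top0.npz",C,"top",z,(270,180,450,340)) for z in (106,111)])
    for z in (100,104,108): print(z,angs("side0.npz",C,"side",z,B),angs("side1.npz",V,"side",z,B))
    # tag holder + stand edges
    im=np.load("top0.npz")['im'];hsv=cv2.cvtColor(im,cv2.COLOR_RGB2HSV)
    m=np.zeros(im.shape[:2],np.uint8);m[174:194,355:388]=(hsv[174:194,355:388,2]<150)*255
    k=max(cv2.findContours(m,0,2)[0],key=cv2.contourArea);c=cv2.minAreaRect(k);print("holder",c)
    for z in (17,30,45):
        p=onz("top",[c[0]],z)[0];print(z,p.round(1),np.degrees(np.arctan2(p[1]+5,p[0]-545)),np.hypot(p[1]+5,p[0]-545))
E
python3 ang.py
```

```text
top0 [(array([543. ,  -4.3]), {'red': 95.4, 'yellow': 35.6, 'green': -83.1, 'blue': -23.8}, {'red': 96.6, 'yellow': 36.6, 'green': -84.3, 'blue': -23.9}), (array([542. ,  -4.2]), {'red': 95.1, 'yellow': 35.4, 'green': -82.8, 'blue': -23.6}, {'red': 96.9, 'yellow': 36.9, 'green': -84.6, 'blue': -24.0})]
100 (array([550.2,  -2.8]), {'red': 98.7, 'yellow': 35.7, 'green': -86.9, 'blue': -26.7}, {'red': 95.4, 'yellow': 35.0, 'green': -83.7, 'blue': -24.1}) (array([545.4,  -5.1]), {'yellow': -60.2, 'green': 179.8, 'blue': -120.1}, {'yellow': -60.0, 'green': 179.9, 'blue': -119.9})
104 (array([547.4,  -4.9]), {'red': 98.3, 'yellow': 35.6, 'green': -86.6, 'blue': -26.5}, {'red': 96.8, 'yellow': 34.8, 'green': -85.1, 'blue': -25.7}) (array([543.7,  -6.5]), {'yellow': -60.6, 'green': -179.8, 'blue': -120.1}, {'yellow': -61.7, 'green': -178.9, 'blue': -120.3})
108 (array([544.7,  -7. ]), {'red': 98.0, 'yellow': 35.4, 'green': -86.2, 'blue': -26.2}, {'red': 98.3, 'yellow': 34.5, 'green': -86.4, 'blue': -27.4}) (array([541.9,  -7.9]), {'yellow': -61.0, 'green': -179.4, 'blue': -120.1}, {'yellow': -63.4, 'green': -177.8, 'blue': -120.8})
holder ((372.5, 183.0), (18.0, 29.0), 90.0)
17 [709.1 -33.1  17. ] -9.7343173175913 166.46557355406233
30 [706.  -32.4  30. ] -9.666019087343203 163.3005604415741
45 [702.4 -31.6  45. ] -9.583848603961037 159.6489228789651
```

The visible lids put red at about 0° and the front is at -8.6°, so 8.6° remains. The tool's turn matches the carousel's, so there was no slip.

step_arm([
  [0,0,0,0.1],
  [0,0,0,0.2],
  [0,0,0,0.25],
  [0,0,0,0.2],
  [0,0,0,0.1],
  [0,0,0,0],
  [0,0,0,0],
  [0,0,0,0],
  [0,0,0,0],
])

```text
t: 10.2
ee_pos: [546.6, -6.0, 163.9]
ee_rot: [0.997, -0.078, 0.002, 0.001]
ft_force: [7.8, -6.0, -5.6]
gripper_width: 43.6
grip_force: 30.0
```

Run:
```python
from h import *
o=sensors.get_obs();print(o['t'],o['ee_pos'],o['ee_rot'],o['gripper_width'],o['grip_force'],o['ft_force'],o['qd'].round(3))
for n in("top","side"):
    im,d=optics.get_image(n);np.savez(f"{n}2.npz",im=im,d=d)
S=np.load("side2.npz")['im'];im=np.load("top2.npz")['im']
cv2.imwrite("pics/c.png",np.hstack([cv2.resize(x[:,:,::-1],None,fx=2,fy=2,interpolation=cv2.INTER_CUBIC) for x in (im[140:360,260:460],S[190:410,220:420])]))
from ang import angs
for z in (100,104): print(angs("side2.npz",['yellow','green','blue'],"side",z,(225,215,430,370)))
```

```text
10.2 [546.64390643  -6.02195693 163.93135859] [ 9.96937020e-01 -7.81906382e-02  1.50719398e-03  7.28953866e-04] 43.601170574992096 29.998927656961314 [ 7.76434754 -6.03305036 -5.61578611] [ 0.002 -0.     0.    -0.     0.    -0.001]
(array([545.3,  -5.1]), {'yellow': -68.6, 'green': 171.2, 'blue': -128.5}, {'yellow': -68.5, 'green': 171.2, 'blue': -128.3})
(array([543.6,  -6.6]), {'yellow': -69.0, 'green': 171.6, 'blue': -128.5}, {'yellow': -70.1, 'green': 172.6, 'blue': -128.6})
```

View pics/c.png

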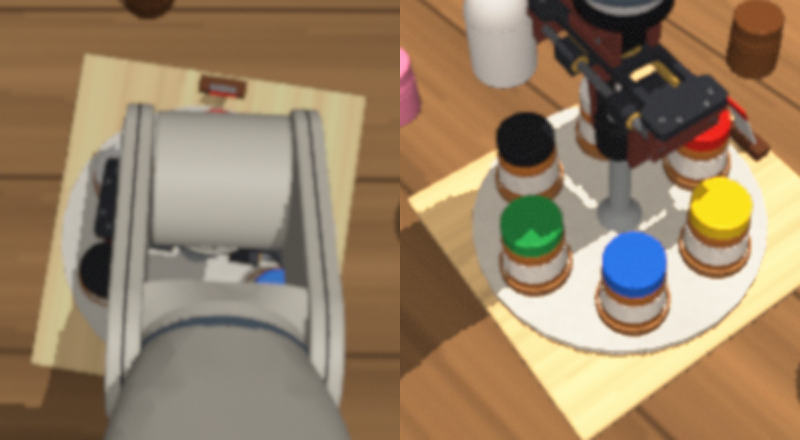

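Red now stands at -8.6°, in line with the tag. It shows at right-crop (705,130) beside the tag at (740,125). All the jars are in their cups and the grip holds at 30 N.

```bash
python3 -c "
from rig import order
print(order.finish_job())"
```

```text
the job is handed in; nothing more can be done
None
```

The red-lidded jar stands at the front, within about half a degree of the tag's line by camera measurement, with the knob held still at 30 N; the job is handed in, and no verdict came back.

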